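# Feed dowels single file into a V-groove by tipping their tray along a guide rail

### The job

Carry the tray of dowels by its handle to the sloping V-groove feed rail, hold its spout over the top end of the groove and, with the tray's spout-side wall gently against the upright guide rail, tip and rock it so that all three dowels slide out one behind another and run down the groove to the stop. Do not touch or drop the dowels. Then set the empty tray down level on the bench and let go.

Things in the scene. Friction and masses are not known exactly. Their poses are not given: they have to be found in the camera images.
- tray_handle (a point): middle of the tray's handle, a level wooden bar 14 mm thick (tray x), 24 mm high, 62 mm long (tray y), its middle 80 mm above the bench; grip it from above across that. Two aluminium straps that lean inwards hold its ends. Axes: x from the spout to the back of the tray, y to its spout (guide) side, z up. At the start the spout looks to the robot, within 0.3 rad.
- tray: open aluminium tray, 0.2 to 0.45 kg; origin on the bench, 2 mm in front (-x) of and 80 mm below tray_handle, same axes. Inside x -40 to 44, y -42 to 42 mm; floor top z 7, walls 4 mm thick, top z 37. The front wall (-x) is open from y 12 to 42: outlet for one dowel, with a spout running on to x -75 (outside y 8 to 46, underside z 3). Outer face of the spout-side wall y 46, x -75 to 48. Slippery.
- dowel_1: waxed beech dowel, diameter 22 mm, 64 mm long, 22 g, slippery (friction about 0.15 on the metal); origin at its centre, x along it. It starts lying along the tray (tray x) next to the spout-side wall, in line with the outlet; it rolls freely and starts to slide when the tray is tipped 6 to 11 degrees.
- dowel_2: dowel like dowel_1; starts beside it in the middle of the tray. A dowel beside the outlet, or one that lies askew, catches on the front wall: bring the spout up again (a little above level) and roll the tray about 20 degrees towards its spout side so that the dowels lie straight along that wall, then tip it towards the spout (about 30 degrees).
- dowel_3: dowel like dowel_1; starts on the side of the tray away from the outlet. As long as all three press on the spout-side wall with much sideways roll (15 degrees and more) friction may hold them; about 30 degrees towards the spout with about 12 degrees towards the guide side lets the first slide out.
- groove_mouth (a point): upper end of the bottom line of the V-groove (90 degrees, steel, flanks 34 mm, so its edges are 24 mm above and 24 mm beside that line, square to it). Axes are level and turn with the feeder: x from the stop towards the mouth (upwards), y left, z up. From here the groove falls 25 degrees towards -x for 260 mm, to a stop plate. A cheek stands on its -y edge from 34 to 82 mm down the groove.
- guide_rail: flat aluminium fence, 140 mm long, 44 mm high, 4 mm thick, fixed upright on the +y side of the mouth, rising 25 degrees with the groove; origin at its middle. Its inner face (towards -y) is 24 mm from the groove's middle plane. Along the groove it reaches from 45 mm below the mouth to 95 mm beyond it, its lower and upper edges 23 and 67 mm square above the groove's bottom line. Rigid; under 25 N.

How it is judged:
By the outcome, as a careful person would: the job done as asked, in the order asked, and still so for the second after the job is handed in, with the robot touching nothing.
It also fails if it takes over 69 s, if anything falls off the work surface, if the arm or the gripper's body presses on something with over 40 N, if the wrist force passes 120 N, or if a joint passes its speed limit or range.

### The arm

A 7-joint arm with a two-finger parallel gripper is mounted at the origin on a cart in front of the work surface, level with it; the furniture and walls round the work are solid. World frame = base frame: x ahead of the robot, y to its left, z up, the work surface at z = 0. Lengths are in m, angles in rad, forces in N, time in s.
With the tool pointing down it reaches from about 0.425 to 0.925 m from the base axis. Payload 6.8 kg.
Tool frame: the origin (TCP) lies at the very end of the fingers, on their centre line; the grasp point (between the pads) lies 19 mm behind it; z points along the fingers, x is the direction in which the jaws open and shut, and the axes are right-handed (so a half turn about z gives the same grasp; the last joint's range is limited). The gripper opens to 85 mm and grips with 20 to 120 N. Pads are 22 mm wide; open, the fingers measure 114 mm over their backs; the gripper's body (76 mm by 85 mm) begins 54 mm behind the grasp point. The pads swing forward as they close: fully open they stand 13 mm farther back than shut.
Start: joints at [-1.242, 0.477, 0.022, 1.555, -0.011, 1.109, -0.083], TCP at [0.286, 0.612, 0.231] pointing down, gripper open.
Joint ranges: [-2.96, 2.96], [-0.34, 2.1], [-1.41, 1.46], [0.24, 2.44], [-1.37, 4.51], [0.17, 1.92], [-2.96, 2.96]. Speed limits (rad/s): [2.39, 2.39, 3.14, 3.14, 3.14, 3.14, 3.14].

### API

Orientations are given as a unit quaternion [w, x, y, z].
In Python, from station import bot gives the robot as it stands.
- The arm moves only by the shell command python3 -m creep 'ROWS' [FORCE]. ROWS is JSON, a list that holds one entry, the list of rows, each a list of 7 numbers: the shift along the tool's x, y, z in cm, then the turn, a rotation vector about the tool's x, y, z in rad, then the opening, from 0 (shut) to 1 (fully open). In form: [[[dx, dy, dz, wx, wy, wz, claw], ...]]. A call has 1 to 10 rows; each row is the pose to reach, as a shift and turn from the pose commanded when the call began, along the tool's axes at that moment; what a row does not reach only later rows make up. A row lasts 1/8 s, in which the tool goes at most 62.5 mm and 10.7 degrees, less where a joint would pass 70% of its speed; a pose out of reach is approached as far as the arm can. A call with a gripper value outside its range is refused whole. The fingers move at their own pace and stop on an object; FORCE is the grip in N (left out, the last holds). Time passes only in rows, so rows that repeat a pose let the fingers close. It gives the time, the measured TCP pose, the force and the opening at its end, in the units of the state.
- bot.get_obs(): the state, without advancing time (a new reading comes with each control period).
- bot.read_camera(name): name is "scene" or "top" or "wrist"; returns (picture, depth): 400x640x3 uint8, blue, green, red; 400x640 float32, m along the optical axis (not along the pixel's ray), 0 where there is no reading.
- bot.calibration(name): a dict with "mtx" (3x3 intrinsics, pixels), "dist_coeffs" ([k1, k2, p1, p2, k3] as OpenCV has them; the pictures are not rectified), "rvec" (rotation vector, rad) and "tvec" (3), from world to camera coordinates, as OpenCV has them. Camera axes: x right, y down, z forward; pixel columns grow to the right and rows downward; lengths in m; the calibration is good to about 2 mm. A picture is of the moment at which its call begins: read the wrist's pose just before it. calibration takes no time and is no camera call; for the wrist camera it gives the pose at the moment of the call.
- bot.hand_in(): hands the job in, once; it reports no verdict.
Trained networks look in the newest picture that a camera, given by its name, has taken for a name from the list of things; names that differ only in an ending like _2 or _b are one class to them, and where a whole thing is asked for, a point or a joint stands for the part that bears it (a point fixed in the world has none). Each returns a list of dicts, best first, with "p" (0 to 1); they miss things now and then, are a little off and sometimes report something else, mostly with a low value. They report only what shows in the picture. A call takes as long as a camera call.
- bot.find_in(camera, label): "xy" ([column, row] in pixels, amid what is visible of it).
- bot.silhouettes(camera, label): "mask" (400x640 bool, what is visible of it) and "xy" ([column, row] in pixels, amid what is visible of it).
The state is a dict: "t": time; "q": joint angles; "joint_vel": joint speeds; "joint_torque": joint torques, N m; "eef_pos": TCP position; "tool_rot": TCP orientation; "contact_force": force on the tool from outside, world axes, zero at the start; "torque": the same for the moment, N m; "gripper_width": opening from 0.0 (shut) to 1.0 (fully open).
Only numpy, scipy, OpenCV 4.12 (cv2) and the standard library are available. Lean on these libraries where they do the work, as an engineer would, in place of code of your own. Each camera call takes 0.05 s, during which the arm holds its last target.

## Working session

There is one attempt and no reset: what is moved stays moved. The work goes in short steps, Python scripts to look and compute and a shell command to move; the robot and the scene stay as the last step left them, time stands still between calls to the robot, and variables do not carry over. Pictures are saved under pics/ and viewed, and the job is handed in when it is done.

```bash
ls; mkdir -p pics; python3 - <<'E'
from station import bot
import cv2,numpy as np
print(bot.get_obs())
for n in ["scene","top","wrist"]:
    p,d=bot.read_camera(n); cv2.imwrite(f"pics/{n}0.png",p); np.save(f"pics/{n}0.npy",d)
    c=bot.calibration(n); print(n,c)
E
```

```text
pics
{'t': 0.0, 'q': array([-1.24208756,  0.47777474,  0.02234302,  1.55648778, -0.01151301,
        1.10933088, -0.0831407 ]), 'joint_vel': array([-0.00079364, -0.00063282,  0.00031616, -0.0011178 ,  0.00085052,
        0.00022124, -0.00044913]), 'joint_torque': array([ 2.28921863e-04, -5.96467638e+01,  1.60826314e+00, -2.81201041e+01,
        1.25361403e-02,  9.51319991e-03,  5.42172268e-05]), 'eef_pos': array([0.28531029, 0.61105215, 0.23032747]), 'tool_rot': array([ 5.56195081e-04,  8.43526624e-01,  5.37086545e-01, -7.53224766e-04]), 'contact_force': array([-0.05692765,  0.14417427, -0.25730723]), 'torque': array([ 0.01745381, -0.02921632, -0.0180409 ]), 'gripper_width': 1.0006740464373318}
scene {'mtx': array([[414.08265487,   0.        , 317.38783158],
       [  0.        , 414.08265487, 203.85023467],
       [  0.        ,   0.        ,   1.        ]]), 'dist_coeffs': array([-0.01369951,  0.        ,  0.        ,  0.        ,  0.        ]), 'rvec': array([ 2.09549989, -0.49838271,  0.247158  ]), 'tvec': array([-0.42520347,  0.23722256,  1.254442  ])}
top {'mtx': array([[443.14757267,   0.        , 312.05577717],
       [  0.        , 443.14757267, 202.85561259],
       [  0.        ,   0.        ,   1.        ]]), 'dist_coeffs': array([0.01192152, 0.        , 0.        , 0.        , 0.        ]), 'rvec': array([ 2.24809834, -1.96304803,  0.20596703]), 'tvec': array([-0.05806762,  0.49645738,  1.73462338])}
wrist {'mtx': array([[333.66422748,   0.        , 321.99013161],
       [  0.        , 333.66422748, 199.91648248],
       [  0.        ,   0.        ,   1.        ]]), 'dist_coeffs': array([-0.06378668,  0.        ,  0.        ,  0.        ,  0.        ]), 'rvec': array([-2.44232083, -1.55548931, -0.21694725]), 'tvec': array([-0.67370066, -0.03640925,  0.37973134])}
```

View pics/scene0.png

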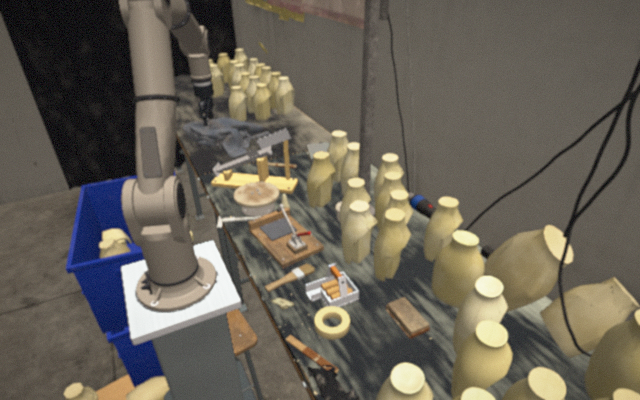

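View pics/top0.png

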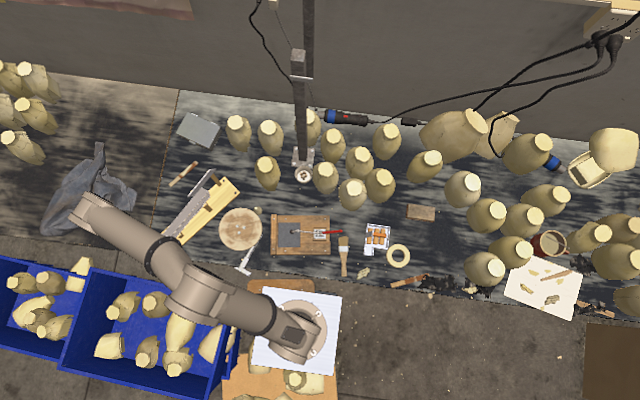

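```bash
python3 - <<'E'
from station import bot
for cam in ["scene","top"]:
  for l in ["tray_handle","tray","dowel_1","groove_mouth","guide_rail"]:
    try: r=bot.find_in(cam,l); print(cam,l,[(x['p'],x['xy']) for x in r][:4])
    except Exception as e: print(cam,l,e)
E
```

```text
scene tray_handle [(0.92, [340.2, 288.1])]
scene tray [(0.78, [339.2, 288.0])]
scene dowel_1 [(0.58, [331.0, 283.5]), (0.48, [338.8, 295.2])]
scene groove_mouth [(0.71, [260.1, 170.5])]
scene guide_rail [(0.62, [275.1, 138.0])]
top tray_handle [(0.92, [373.8, 244.1])]
top tray [(0.83, [375.5, 240.4])]
top dowel_1 [(0.54, [375.3, 234.6]), (0.48, [380.9, 239.6]), (0.41, [365.6, 239.4])]
top groove_mouth [(0.72, [203.8, 206.6])]
top guide_rail [(0.59, [203.4, 181.2])]
```

```bash
cat > h.py <<'E'
import cv2,numpy as np
from station import bot
from scipy.spatial.transform import Rotation as R
def w2p(cam,P,c=None):
    c=c or bot.calibration(cam)
    return cv2.projectPoints(np.atleast_2d(P).astype(float),c['rvec'],c['tvec'],c['mtx'],c['dist_coeffs'])[0][:,0]
def ray(cam,uv,c=None):
    c=c or bot.calibration(cam)
    n=cv2.undistortPoints(np.array([[uv]],float),c['mtx'],c['dist_coeffs'])[0,0]
    Rm=cv2.Rodrigues(c['rvec'])[0]; return -Rm.T@c['tvec'], Rm.T@np.array([n[0],n[1],1])
def atz(cam,uv,z,c=None):
    o,d=ray(cam,uv,c); return o+d*(z-o[2])/d[2]
def atd(cam,uv,dep,c=None):
    o,d=ray(cam,uv,c); return o+d*dep
E
python3 - <<'E'
from h import *
d=np.load('pics/top0.npy');ds=np.load('pics/scene0.npy')
print(atz('top',[376,238],0),atz('top',[373.8,244.1],.08),atz('scene',[340.2,288.1],.08))
for uv in [(203.8,206.6),(203,181),(225,195),(190,235),(232,180)]:
    print(uv,atd('top',uv,d[uv[1] and int(uv[1]),int(uv[0])]))
for uv in [(340.2,288.1),(260,170),(275,138)]:
    print(uv,atd('scene',uv,ds[int(uv[1]),int(uv[0])]))
t=cv2.imread('pics/top0.png');s=cv2.imread('pics/scene0.png')
a=cv2.resize(t[150:270,150:290],None,fx=5,fy=5,interpolation=cv2.INTER_CUBIC)
b=cv2.resize(s[110:210,195:315],None,fx=6,fy=6,interpolation=cv2.INTER_CUBIC)
e=cv2.resize(t[210:270,340:420],None,fx=8,fy=8,interpolation=cv2.INTER_CUBIC)
cv2.imwrite('pics/a.png',a);cv2.imwrite('pics/b.png',b);cv2.imwrite('pics/e.png',e)
E
```

```text
[ 0.40036141 -0.26769462  0.        ] [ 0.36397021 -0.25118118  0.08      ] [ 0.38639264 -0.31968042  0.08      ]
(203.8, 206.6) [0.41286273 0.41666153 0.13005182]
(203, 181) [0.49583676 0.41774721 0.20302963]
(225, 195) [0.49108134 0.36977599 0.01629084]
(190, 235) [0.30884586 0.48091706 0.01583253]
(232, 180) [5.61557070e-01 3.55532985e-01 3.91156902e-04]
(340.2, 288.1) [ 0.39419685 -0.30589573  0.06452737]
(260, 170) [0.41948239 0.41124334 0.08403557]
(275, 138) [0.49577624 0.41605503 0.20571377]
```

View pics/a.png

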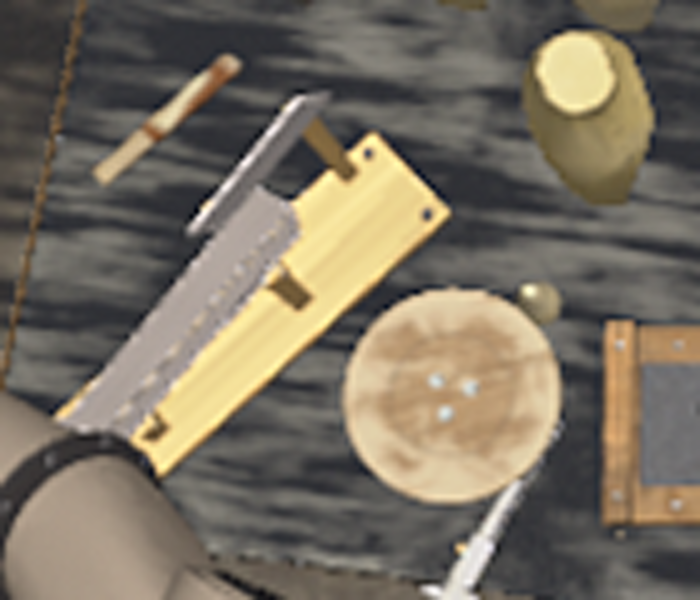

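View pics/b.png

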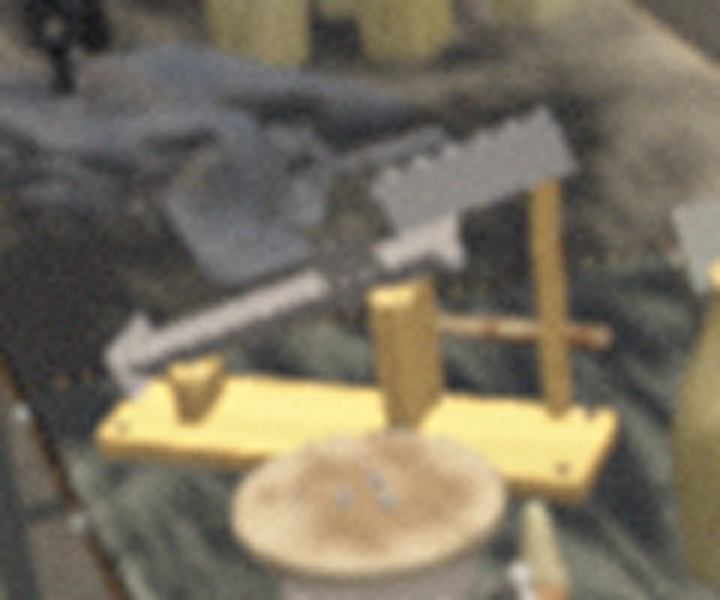

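View pics/e.png

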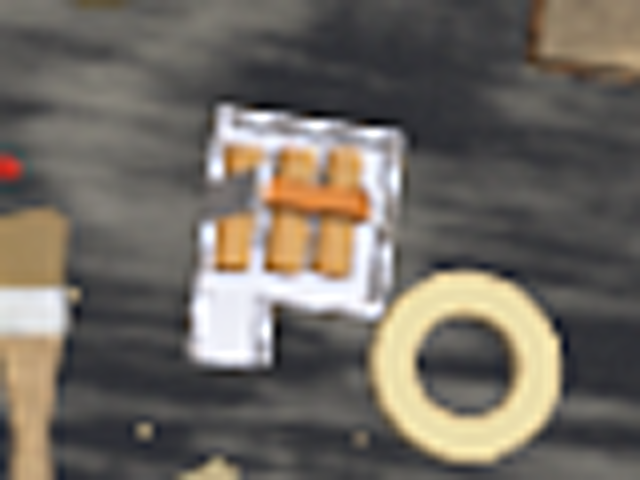

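View pics/wrist0.png

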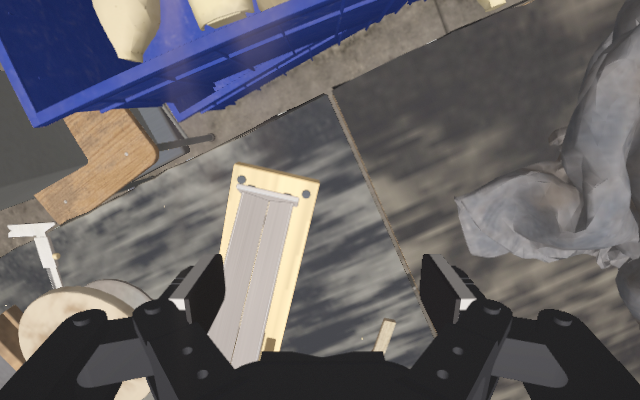

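```bash
python3 - <<'E'
from h import *
# point cloud from wrist & top, feeder region
def cloud(cam,img,dep,box):
    c=bot.calibration(cam); im=cv2.imread(img); d=np.load(dep)
    u,v=np.meshgrid(np.arange(box[0],box[1]),np.arange(box[2],box[3]))
    uv=np.stack([u.ravel(),v.ravel()],1).astype(float)
    n=cv2.undistortPoints(uv[:,None],c['mtx'],c['dist_coeffs'])[:,0]
    z=d[v.ravel(),u.ravel()]; P=np.c_[n*z[:,None],z]
    Rm=cv2.Rodrigues(c['rvec'])[0]
    return ((P-c['tvec'])@Rm)[z>0], im[v.ravel(),u.ravel()][z>0], uv[z>0]
for cam,box in [('wrist',(200,330,160,370)),('top',(150,260,160,250)),('scene',(195,300,120,200))]:
    P,C,uv=cloud(cam,f'pics/{cam}0.png',f'pics/{cam}0.npy',box)
    sat=C.max(1).astype(int)-C.min(1)
    m=(sat<30)&(P[:,2]>0.035)&(P[:,2]<0.26)&(P[:,0]>.2)&(P[:,0]<.65)&(P[:,1]>.28)&(P[:,1]<.6)
    print(cam,m.sum(),P[m].min(0),P[m].max(0))
    np.savez(f'pics/c_{cam}.npz',P=P[m],uv=uv[m])
E
```

```text
wrist 9567 [0.25315291 0.43329092 0.03538768] [0.44239234 0.58420668 0.25999735]
top 905 [0.28764624 0.28073995 0.04098656] [0.54318989 0.57724142 0.25223959]
scene 882 [0.25322064 0.37202297 0.03895666] [0.54305777 0.58608055 0.25975957]
```

```bash
cat > fit.py <<'E'
from h import *
from scipy.optimize import least_squares
th=np.radians(25)
def loc(P,p):
    c,s=np.cos(p[3]),np.sin(p[3]); Q=P-p[:3]
    x=Q[:,0]*c+Q[:,1]*s; y=-Q[:,0]*s+Q[:,1]*c; z=Q[:,2]
    return np.c_[x*np.cos(th)+z*np.sin(th), y, -x*np.sin(th)+z*np.cos(th)]
def box(q,lo,hi):
    return np.linalg.norm(np.maximum(np.maximum(lo-q,q-hi),0),axis=1)
def dist(P,p):
    q=loc(P,p); r=np.sqrt(.5)
    l=np.c_[q[:,0],(q[:,1]+q[:,2])*r,(q[:,2]-q[:,1])*r]  # l1 along +y flank, l2 its normal
    d1=box(l,np.array([-.26,0,0.]),np.array([0,.034,0.]))
    d2=box(l,np.array([-.26,0,0.]),np.array([0,0.,.034]))
    d3=box(q,np.array([-.045,.024,.023]),np.array([.095,.028,.067]))
    return np.minimum(np.minimum(d1,d2),d3)
def fit(names,p0,excl=None):
    P=np.concatenate([np.load(f'pics/c_{n}.npz')['P'] for n in names])
    p=np.array(p0,float)
    for s in (.04,.015,.008,.005):
        P_=P[dist(P,p)<s*2]
        r=least_squares(lambda x:np.minimum(dist(P_,x),s*2),p,loss='soft_l1',f_scale=s/5); p=r.x
    d=dist(P,p); print(names,p.round(4),np.degrees(p[3]).round(2),'inl',(d<.004).sum(),len(P),'med',np.median(d[d<.01]))
    return p
if __name__=='__main__':
    p0=[.46,.39,.14,-.75]
    fit(['wrist'],p0);fit(['top'],p0);fit(['scene'],p0);fit(['wrist','top','scene'],p0)
    p=fit(['top','scene'],p0)
E
python3 fit.py
```

```text
['wrist'] [ 0.4044  0.4559  0.1117 -0.6721] -38.51 inl 8355 9567 med 0.000408339946539821
['top'] [ 0.4716  0.406   0.1513 -0.6758] -38.72 inl 738 905 med 0.0015706751590776594
['scene'] [ 0.4695  0.4026  0.1504 -0.6661] -38.16 inl 686 882 med 0.0012357923104998581
['wrist', 'top', 'scene'] [ 0.47    0.404   0.1507 -0.6714] -38.47 inl 9650 11354 med 0.0004642387006709246
['top', 'scene'] [ 0.4704  0.4038  0.1504 -0.6766] -38.77 inl 1301 1787 med 0.0018145677583168505
```

```bash
cat >> h.py <<'E'
def rows(targets, cur=None):
    """targets: list of (pos, Rot). prints rows rel to cur pose (tool axes), cm / rotvec"""
    if cur is None:
        o=bot.get_obs(); cur=(o['eef_pos'],R.from_quat(o['tool_rot'],scalar_first=True))
    p0,R0=cur; out=[]
    for p,r in targets:
        out.append(np.r_[R0.inv().apply(np.array(p)-p0)*100,(R0.inv()*r).as_rotvec()])
    for x in out: print('[%.2f,%.2f,%.2f,%.3f,%.3f,%.3f,'%tuple(x))
def down(yaw):  # tool x at yaw, z down
    return R.from_euler('z',yaw)*R.from_euler('x',np.pi)
E
python3 - <<'E'
from h import *
t=cv2.imread('pics/top0.png');s=cv2.imread('pics/scene0.png')
print(t[235,372:390].tolist())
print(atz('top',[379.75,235],.092))
print([atz('top',u,0.037).round(4) for u in [(367.7,223.5),(390,226.7),(387,249)]])
q=down(np.radians(-5.6))
rows([((.30,.60,.42),down(np.radians(65))),((.45,.35,.42),down(np.radians(50))),((.48,.05,.42),down(np.radians(25))),((.42,-.15,.40),down(np.radians(5))),((.36,-.27,.33),q)])
E
```

```text
[[156, 156, 168], [73, 105, 149], [27, 78, 142], [43, 95, 162], [50, 105, 177], [55, 120, 200], [61, 133, 222], [65, 138, 226], [69, 140, 225], [73, 143, 227], [74, 144, 228], [74, 142, 228], [69, 140, 229], [40, 111, 197], [178, 176, 195], [230, 218, 213], [144, 146, 153], [142, 143, 150]]
[ 0.40069404 -0.26875845  0.092     ]
[array([ 0.4488, -0.2236,  0.037 ]), array([ 0.448 , -0.3138,  0.037 ]), array([ 0.3572, -0.3108,  0.037 ])]
[-0.44,1.80,-18.87,-0.000,-0.000,-0.000,
[-16.75,25.97,-18.87,-0.000,-0.000,0.261,
[-42.66,41.38,-18.87,-0.000,-0.000,0.698,
[-63.32,44.40,-16.87,-0.000,-0.000,1.047,
[-76.73,44.04,-9.87,-0.000,-0.000,1.232,
```

```bash
python3 -m creep '[[[-0.4,1.8,-12,0,0,0,1],[-0.4,1.8,-19,0,0,0,1],[-6,10,-19,0,0,0.1,1],[-12,18,-19,0,0,0.2,1],[-17,26,-19,0,0,0.3,1],[-22,29,-19,0,0,0.45,1],[-28,32,-19,0,0,0.55,1],[-34,36,-19,0,0,0.65,1],[-43,41,-19,0,0,0.75,1],[-49,42,-18,0,0,0.9,1]]]'
python3 - <<'E'
from h import *
rows([((.48,-.05,.40),down(np.radians(12))),((.40,-.17,.33),down(0))])
E
```

```text
t: 1.9
eef_pos: [0.4529, 0.1468, 0.417]
tool_rot: [-0.0, 0.993, 0.114, 0.001]
contact_force: [1.3, 0.2, 0.7]
gripper_width: 1.0
[-1.83,19.78,1.69,-0.000,-0.001,0.020,
[-12.35,29.65,8.67,-0.001,-0.001,0.229,
```

```bash
python3 -m creep '[[[-1,6,0,0,0,0,1],[-2,12,1,0,0,0.05,1],[-3,18,3,0,0,0.1,1],[-8,24,5,0,0,0.17,1],[-12.3,29.6,8.7,0,0,0.23,1],[-12.3,29.6,8.7,0,0,0.23,1],[-12.3,29.6,8.7,0,0,0.23,1]]]'
python3 - <<'E'
from h import *
p,d=bot.read_camera('wrist');cv2.imwrite('pics/w1.png',p);np.save('pics/w1.npy',d)
c=bot.calibration('wrist');np.savez('pics/w1c.npz',**c)
for l in ['tray_handle','tray','dowel_1']: print(l,[(x['p'],x['xy']) for x in bot.find_in('wrist',l)])
E
```

```text
t: 2.78
eef_pos: [0.3995, -0.1696, 0.3289]
tool_rot: [-0.0, 1.0, -0.001, -0.001]
contact_force: [-0.6, 0.7, 0.4]
gripper_width: 1.0
tray_handle []
tray [(0.77, [320.8, 218.2])]
dowel_1 [(0.78, [314.8, 204.7]), (0.66, [333.3, 236.3]), (0.63, [341.0, 225.0])]
```

View pics/w1.png

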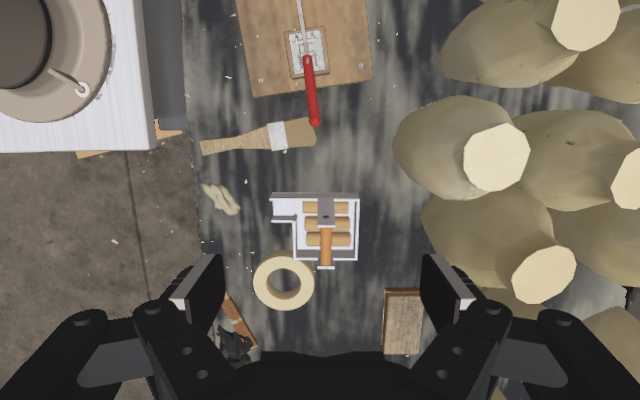

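```bash
python3 - <<'E'
from h import *
c=dict(np.load('pics/w1c.npz'));im=cv2.imread('pics/w1.png')
print('cam',-cv2.Rodrigues(c['rvec'])[0].T@c['tvec'])
b=cv2.resize(im[170:290,240:390],None,fx=5,fy=5,interpolation=cv2.INTER_CUBIC);cv2.imwrite('pics/w1b.png',b)
d=np.load('pics/w1.npy')
for uv in [(326,235),(326,265),(326,250),(326,212),(356,225),(310,208)]: print(uv,im[uv[1],uv[0]],atd('wrist',uv,d[uv[1],uv[0]],c).round(4))
hs=cv2.cvtColor(im,cv2.COLOR_BGR2HSV)
E
```

```text
cam [ 0.4008673  -0.09808826  0.4724781 ]
(326, 235) [ 99 148 200] [ 0.4059 -0.2517  0.0938]
(326, 265) [ 93 128 169] [ 0.4061 -0.2925  0.0932]
(326, 250) [100 150 202] [ 0.406  -0.2724  0.0923]
(326, 212) [124 126 133] [ 0.406  -0.2297  0.071 ]
(356, 225) [201 194 195] [ 0.4481 -0.2592  0.0386]
(310, 208) [130 170 200] [ 0.3842 -0.2378  0.0285]
```

View pics/w1b.png

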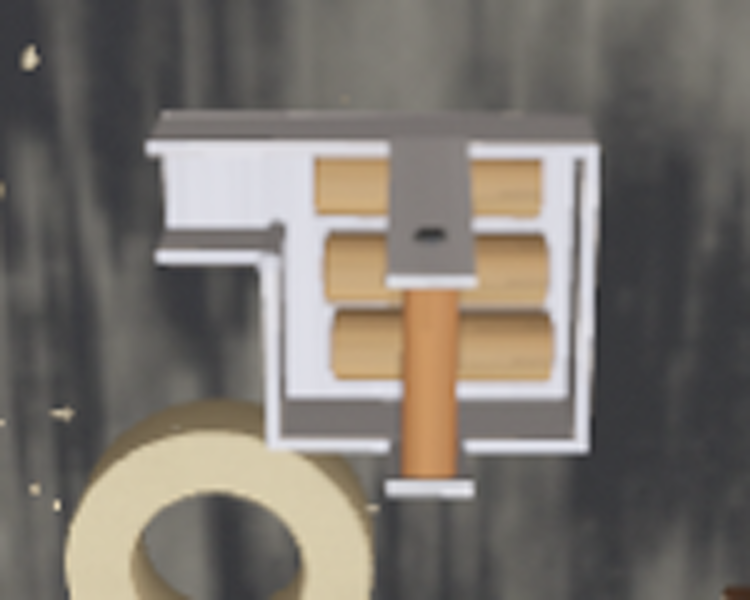

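```bash
python3 - <<'E'
from h import *
from scipy.optimize import least_squares
c=dict(np.load('pics/w1c.npz'))
px=lambda a,b:(240+a/5-.4,170+b/5-.4)
obs=[((-75,46,37),px(147,148)),((48,46,37),px(599,145)),((48,-46,37),px(588,452)),((-44,-46,37),px(266,448)),((2-7,31,92),px(403,290)),((2+7,31,92),px(459,290)),((-5,-31,92),px(403,478)),((9,-31,92),px(457,478))]
M=np.array([o[0] for o in obs])/1e3; U=np.array([o[1] for o in obs])
def res(p): 
    Q=np.c_[M[:,0]*np.cos(p[2])-M[:,1]*np.sin(p[2])+p[0],M[:,0]*np.sin(p[2])+M[:,1]*np.cos(p[2])+p[1],M[:,2]]
    return (w2p('wrist',Q,c)-U).ravel()
r=least_squares(res,[.4,-.27,0]);print(r.x,np.degrees(r.x[2]),r.fun.round(1))
p=r.x; H=np.array([p[0]+.002*np.cos(p[2]),p[1]+.002*np.sin(p[2])]);print(H)
rows([((*H,.20),down(p[2])),((*H,.0615),down(p[2]))])
E
```

```text
[ 0.40360506 -0.26815429 -0.00059389] -0.03402756656457917 [-0.2 -0.4 -0.1  0.4 -0.1  0.5  0.3  1.2 -0.1 -4.4  0.2 -4.4 -0.2  4.1
  0.1  4.1]
[ 0.40560506 -0.26815548]
[0.24,10.17,13.02,0.000,-0.001,0.007,
[0.23,10.17,26.87,0.000,-0.001,0.007,
```

```bash
python3 -m creep '[[[0.1,5,6,0,0,0,0.6],[0.2,10.2,12,0,0,0,0.6],[0.2,10.2,17,0,0,0.007,0.6],[0.2,10.2,21,0,0,0.007,0.6],[0.2,10.2,24.5,0,0,0.007,0.6],[0.2,10.2,26.9,0,0,0.007,0.6],[0.2,10.2,26.9,0,0,0.007,0.6],[0.2,10.2,26.9,0,0,0.007,0.4]]]' 60
python3 - <<'E'
from h import *
p,d=bot.read_camera('wrist');cv2.imwrite('pics/w2.png',p)
E
```

```text
t: 3.98
eef_pos: [0.4051, -0.2694, 0.0614]
tool_rot: [0.0, 1.0, -0.001, 0.001]
contact_force: [0.9, 0.0, -0.3]
gripper_width: 0.409
```

View pics/w2.png

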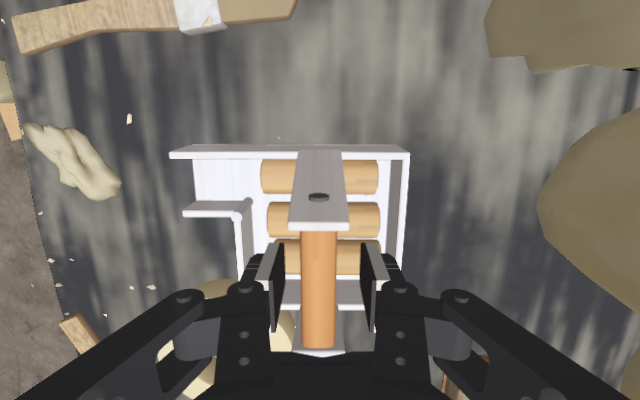

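```bash
python3 -m creep '[[[0,0,0,0,0,0,0],[0,0,0,0,0,0,0],[0,0,0,0,0,0,0],[0,0,0,0,0,0,0],[0,0,0,0,0,0,0],[0,0,0,0,0,0,0]]]' 100
python3 -m creep '[[[0,0,-1.5,0,0,0,0],[0,0,-3,0,0,0,0],[0,0,-5,0,0,0,0],[0,0,-5,0,0,0,0]]]' 100
python3 - <<'E'
from h import *
p,d=bot.read_camera('wrist');cv2.imwrite('pics/w3.png',p)
print(bot.get_obs())
E
```

```text
t: 4.78
eef_pos: [0.4045, -0.2695, 0.0614]
tool_rot: [-0.0, 1.0, -0.002, 0.001]
contact_force: [-1.7, 1.2, 7.2]
gripper_width: 0.147
t: 5.28
eef_pos: [0.405, -0.2699, 0.1122]
tool_rot: [0.0, 1.0, -0.001, 0.002]
contact_force: [0.4, -0.1, -4.1]
gripper_width: 0.146
{'t': 5.325, 'q': array([-0.15537774,  0.42395047,  0.76701542,  2.14537816, -0.44324287,
        0.73038501,  0.90236711]), 'joint_vel': array([ 0.01138091,  0.02227613, -0.01939333,  0.01602081, -0.0058382 ,
       -0.00564635,  0.03001054]), 'joint_torque': array([-2.76368303e-02, -3.89225328e+01,  9.25607890e+00, -2.04106361e+01,
        1.12906366e-01,  4.63449396e-02, -6.81260834e-02]), 'eef_pos': array([ 0.40448091, -0.2694106 ,  0.11130641]), 'tool_rot': array([ 1.75616646e-04,  9.99998790e-01, -1.25415048e-03,  9.03987061e-04]), 'contact_force': array([ 0.2783813 , -0.17016156, -3.66475131]), 'torque': array([-0.00227163, -0.01975462,  0.03500205]), 'gripper_width': 0.14418328203127992}
```

View pics/w3.png

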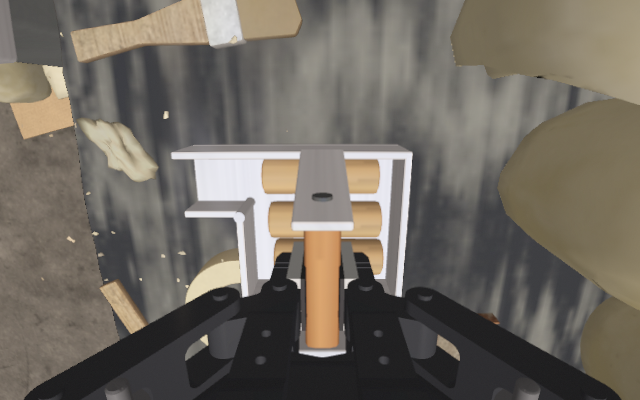

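```bash
cat > plan.py <<'E'
from h import *
F=np.array([.470,.404,.1507,-.6714])
G=np.array([.002,-.0013,.0614])  # TCP in tray frame
th=np.radians(25)
def fr(a,b,c):
    v=np.array([a*np.cos(th)-c*np.sin(th),b,a*np.sin(th)+c*np.cos(th)])
    return F[:3]+R.from_euler('z',F[3]).apply(v)
def pose(a,h,gap,pitch,roll):
    """tip outer-lower corner (-75,46,3) at along a, height h; wall top edge at b=24-gap (mm), angles deg: pitch spout down, roll to guide"""
    Rt=R.from_euler('z',F[3])*R.from_euler('y',-np.radians(pitch))*R.from_euler('x',-np.radians(roll))
    Bm=np.array([-75,46,3])/1e3; Em=np.array([-75,46,37])/1e3
    P=fr(a/1e3,0,h/1e3)
    yl=R.from_euler('z',F[3]).apply([0,1,0])
    o=P-Rt.apply(Bm); o=o-yl*((o-F[:3])@yl)      # zero lateral
    lat=max((Rt.apply(Bm))@yl,(Rt.apply(Em))@yl)
    o=o+yl*(.024-gap/1e3-lat)
    return o+Rt.apply(G), Rt*R.from_euler('x',np.pi)
E
python3 - <<'E'
from plan import *
s=pose(-15,80,60,-5,0); print(s[0], pose(-20,26,0,30,12)[0])
Rt=lambda y,p:R.from_euler('z',y)*R.from_euler('y',-np.radians(p))*R.from_euler('x',np.pi)
rows([((.41,-.25,.17),Rt(0,-5)),((.46,-.15,.30),Rt(0,-5)),((.49,0,.36),Rt(-.1,-5)),((.52,.12,.37),Rt(-.3,-5)),((.53,.22,.36),Rt(-.6,-5)),s])
E
```

```text
[0.44510841 0.31738497 0.26833213] [0.46250715 0.38799369 0.262299  ]
[0.56,-1.94,-5.87,0.000,-0.089,-0.003,
[5.56,-11.95,-18.86,0.000,-0.089,-0.003,
[8.53,-26.95,-24.86,0.005,-0.089,0.097,
[11.50,-38.96,-25.86,0.013,-0.088,0.297,
[12.47,-48.96,-24.86,0.026,-0.087,0.597,
[3.94,-58.68,-15.72,0.029,-0.086,0.668,
```

```bash
python3 -m creep '[[[0.2,-0.7,-2,0,-0.03,0,0],[0.6,-1.9,-5.5,0,-0.06,0,0],[1.5,-4,-9,0,-0.09,0,0],[3,-7,-13,0,-0.09,0,0],[4.5,-10,-17,0,-0.09,0,0],[6,-14,-20,0,-0.09,0,0],[7,-18,-22,0,-0.09,0,0],[8,-22,-24,0,-0.09,0.05,0],[8.5,-26,-25,0,-0.09,0.1,0],[9.5,-30,-25.5,0,-0.09,0.15,0]]]'
python3 - <<'E'
from plan import *
Rt=lambda y,p:R.from_euler('z',y)*R.from_euler('y',-np.radians(p))*R.from_euler('x',np.pi)
rows([((.52,.12,.37),Rt(-.3,-5)),((.52,.22,.36),Rt(-.6,-5)),pose(-15,90,60,-5,0)])
E
```

```text
t: 6.58
eef_pos: [0.4995, 0.0316, 0.3655]
tool_rot: [-0.0, 0.996, -0.077, -0.045]
contact_force: [-0.1, 0.0, -3.4]
gripper_width: 0.149
[0.61,-9.05,-0.56,0.019,0.002,0.145,
[-0.83,-18.93,0.51,0.045,0.001,0.443,
[-9.32,-27.66,9.52,0.052,0.001,0.515,
```

```bash
python3 -m creep '[[[0.3,-3.5,-0.3,0.005,0,0.05,0],[0.6,-7,-0.5,0.015,0,0.12,0],[0.5,-10.5,-0.3,0.025,0,0.2,0],[0,-14,0,0.033,0,0.3,0],[-0.5,-17.5,0.4,0.042,0,0.4,0],[-2,-20.5,1.5,0.05,0,0.45,0],[-4,-23,3.5,0.05,0,0.5,0],[-6.5,-25.5,6,0.05,0,0.515,0],[-8.5,-27,8.5,0.05,0,0.515,0],[-9.3,-27.7,9.5,0.05,0,0.515,0]]]'
python3 - <<'E'
from plan import *
for n in ['wrist','scene','top']:
    p,d=bot.read_camera(n);cv2.imwrite(f'pics/{n}4.png',p);np.save(f'pics/{n}4.npy',d)
    np.savez(f'pics/{n}4c.npz',**bot.calibration(n))
o=bot.get_obs();print(o['t'],o['eef_pos'],o['tool_rot'],o['contact_force'])
s=cv2.imread('pics/scene4.png');cv2.imwrite('pics/scene4b.png',cv2.resize(s[90:210,180:320],None,fx=5,fy=5,interpolation=cv2.INTER_CUBIC))
E
```

```text
t: 7.82
eef_pos: [0.4396, 0.3196, 0.2753]
tool_rot: [-0.012, 0.944, -0.327, -0.043]
contact_force: [0.1, -0.3, -2.7]
gripper_width: 0.143
7.975 [0.44218806 0.31844658 0.27733527] [-0.01282577  0.94348022 -0.32857656 -0.04144893] [ 0.64982931 -0.28195659 -2.9708608 ]
```

View pics/wrist4.png

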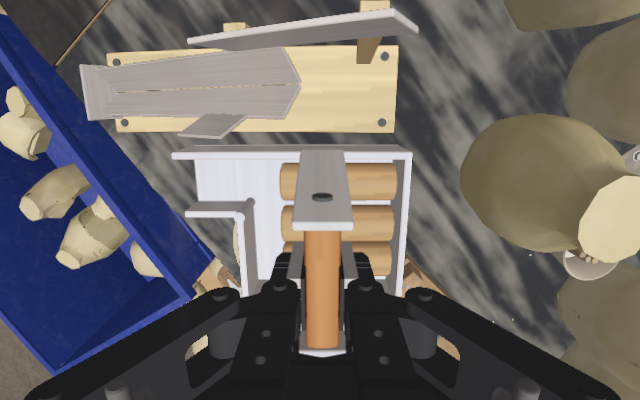

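View pics/scene4b.png

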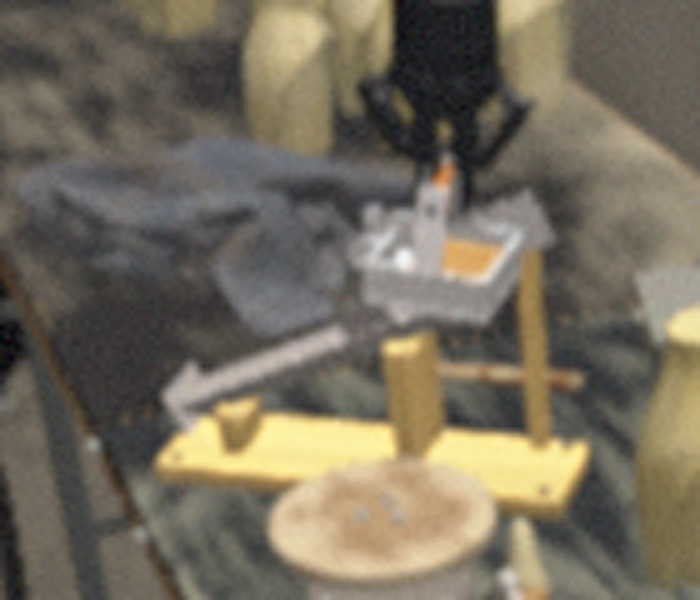

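```bash
python3 - <<'E'
from fit import *
c=dict(np.load('pics/wrist4c.npz'));d=np.load('pics/wrist4.npy');im=cv2.imread('pics/wrist4.png')
u,v=np.meshgrid(np.arange(70,430),np.arange(5,142));u=u.ravel();v=v.ravel()
n=cv2.undistortPoints(np.stack([u,v],1).astype(float)[:,None],c['mtx'],c['dist_coeffs'])[:,0];z=d[v,u]
P=(np.c_[n*z[:,None],z]-c['tvec'])@cv2.Rodrigues(c['rvec'])[0]
C=im[v,u].astype(int);m=(z>0)&(C.max(1)-C.min(1)<30)&(P[:,2]>.035)&(P[:,2]<.26)
np.savez('pics/c_w4.npz',P=P[m]);print(m.sum())
p0=[.47,.404,.1507,-.6714]
p=fit(['w4'],p0);fit(['w4','wrist'],p0)
q=loc(P[m],p);dd=dist(P[m],p)
rail=(abs(q[:,1]-.024)<.008)&(q[:,2]>.03)
print('rail b',np.percentile(q[rail,1],[5,25,50,75,95]).round(4),q[rail,0].min(),q[rail,0].max(),q[rail,2].max())
fl=(abs(q[:,1])<.02)&(dd<.004);print('groove a',np.percentile(q[fl,0],[.5,99.5]))
# pixel check
for a,b,cc in [(0,0,0),(0,.024,.024),(0,-.024,.024),(-.26,0,0),(.095,.024,.067),(-.045,.024,.067)]:
    import plan; plan.F=p; print((a,b,cc),w2p('wrist',plan.fr(a,b,cc),c).round(1))
E
```

```text
18668
['w4'] [ 0.4697  0.4038  0.1498 -0.669 ] -38.33 inl 16571 18668 med 0.00022252361378525312
['w4', 'wrist'] [ 0.4695  0.4038  0.1501 -0.6719] -38.5 inl 24943 28235 med 0.00034889512939485155
rail b [0.0239 0.0241 0.0243 0.0254 0.0275] -0.2649823580522905 0.09581239674677972 0.06875279195970638
groove a [-0.26057515  0.00043891]
(0, 0, 0) [[300.   83.6]]
(0, 0.024, 0.024) [[280.3  46.1]]
(0, -0.024, 0.024) [[282.1 116.6]]
(-0.26, 0, 0) [[116.2  92.2]]
(0.095, 0.024, 0.067) [[392.6  16.5]]
(-0.045, 0.024, 0.067) [[186.   44.1]]
```

```bash
sed -i 's/^F=.*/F=np.array([.4696,.4038,.1499,-.670])/' plan.py; python3 - <<'E'
from plan import *
o=bot.get_obs();Rt=R.from_quat(o['tool_rot'],scalar_first=True)*R.from_euler('x',np.pi)
c=bot.calibration('wrist')
for m in [(-75,46,37),(48,46,37),(-75,46,3),(-40,8,37)]:
    print(m,w2p('wrist',o['eef_pos']+Rt.apply(np.array(m)/1e3-G),c).round(1))
E
python3 - <<'E'
import cv2
im=cv2.imread('pics/wrist4.png');cv2.imwrite('pics/w4z.png',cv2.resize(im[130:260,160:420],None,fx=3,fy=3,interpolation=cv2.INTER_CUBIC))
E
```

```text
(-75, 46, 37) [[170.1 151.8]]
(48, 46, 37) [[412.9 151.3]]
(-75, 46, 3) [[194.4 143.9]]
(-40, 8, 37) [[243.  222.4]]
```

View pics/w4z.png

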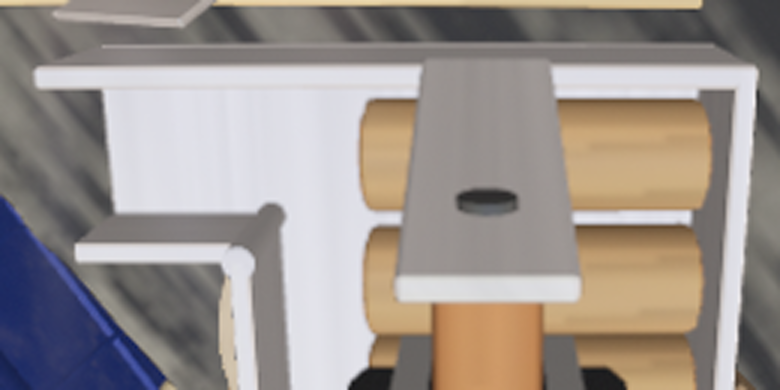

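```bash
python3 - <<'E'
from fit import *
c=dict(np.load('pics/wrist4c.npz'));d=np.load('pics/wrist4.npy')
p=[.4696,.4038,.1499,-.670]
for uv in [(360,60),(360,50),(360,45),(370,60),(370,50),(375,45),(377,55),(366,40),(375,5),(362,5),(388,5)]:
    P=atd('wrist',uv,d[uv[1],uv[0]],c); print(uv,P.round(3),(loc(P[None],p)*1e3).round(0))
from plan import *
print('now->')
rows([pose(-15,70,30,-4,20),pose(-15,62,8,-4,20),pose(-15,62,0,-4,20)])
E
```

```text
(360, 60) [0.524 0.396 0.052] [[   1.   28. -109.]]
(360, 50) [0.523 0.397 0.123] [[ 30.  28. -44.]]
(360, 45) [0.523 0.398 0.146] [[ 39.  28. -23.]]
(370, 60) [0.532 0.39  0.05 ] [[  10.   28. -115.]]
(370, 50) [0.529 0.392 0.123] [[ 37.  28. -47.]]
(375, 45) [0.531 0.391 0.145] [[ 49.  28. -29.]]
(377, 55) [0.545 0.392 0.018] [[   5.   37. -148.]]
(366, 40) [0.526 0.396 0.165] [[51. 28. -7.]]
(375, 5) [0.533 0.401 0.218] [[75. 37. 40.]]
(362, 5) [0.528 0.405 0.218] [[69. 37. 43.]]
(388, 5) [0.539 0.397 0.218] [[82. 37. 37.]]
now->
[0.74,-4.18,0.41,-0.346,0.017,0.003,
[1.14,-6.39,1.09,-0.346,0.017,0.003,
[1.14,-7.19,1.09,-0.346,0.017,0.003,
```

```bash
python3 -m creep '[[[0,-0.5,0,-0.07,0,0,0],[0.2,-1.3,0.1,-0.15,0.005,0,0],[0.4,-2.2,0.2,-0.24,0.01,0,0],[0.6,-3.2,0.3,-0.31,0.017,0,0],[0.75,-4.2,0.4,-0.345,0.017,0.003,0],[0.9,-5,0.7,-0.345,0.017,0.003,0],[1.1,-5.8,1,-0.345,0.017,0.003,0],[1.15,-6.4,1.1,-0.345,0.017,0.003,0],[1.15,-6.4,1.1,-0.345,0.017,0.003,0]]]'
python3 - <<'E'
from plan import *
p,d=bot.read_camera('wrist');cv2.imwrite('pics/w5.png',p)
rows([pose(-15,62,3,-4,20),pose(-15,62,0,-4,20)])
E
```

```text
t: 9.1
eef_pos: [0.4901, 0.3626, 0.2655]
tool_rot: [0.151, 0.932, -0.318, -0.089]
contact_force: [0.4, 0.0, -3.7]
gripper_width: 0.145
[0.03,-0.46,-0.13,-0.002,0.001,-0.000,
[0.03,-0.74,-0.24,-0.002,0.001,-0.000,
```

View pics/w5.png

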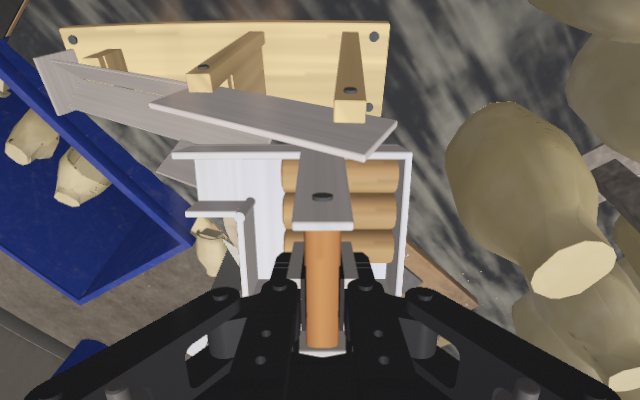

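```bash
python3 -m creep '[[[0,-0.3,-0.08,0,0,0,0],[0,-0.55,-0.18,0,0,0,0],[0,-0.65,-0.21,0,0,0,0],[0,-0.75,-0.24,0,0,0,0],[0,-0.75,-0.24,0,0,0,0]]]'
python3 - <<'E'
from plan import *
for i in range(2):
    bot.read_camera('wrist');o=bot.get_obs();print(R.from_euler('z',-F[3]).apply(o['contact_force']).round(2),o['torque'].round(2))
rows([pose(-15,62,0,-4,20)])
E
```

```text
t: 9.78
eef_pos: [0.4943, 0.3677, 0.2649]
tool_rot: [0.153, 0.931, -0.318, -0.09]
contact_force: [-4.1, -3.7, -2.5]
gripper_width: 0.144
[-0.54 -5.59 -2.64] [-0.55  0.34  0.09]
[ 0.21 -5.82 -2.62] [-0.45  0.31  0.04]
[0.02,-0.07,-0.07,0.001,0.001,-0.001,
```

```bash
python3 - <<'E'
from plan import *
N=8
rows([pose(-15-5*k/N,62-34*k/N,0.8,-4+34*k/N,20-8*k/N) for k in range(1,N+1)])
E
```

```text
[-0.38,0.10,-0.11,0.018,0.071,0.024,
[-0.80,0.19,-0.15,0.036,0.141,0.047,
[-1.26,0.26,-0.14,0.053,0.212,0.070,
[-1.74,0.31,-0.09,0.070,0.283,0.091,
[-2.24,0.34,0.01,0.087,0.355,0.111,
[-2.76,0.35,0.15,0.104,0.427,0.129,
[-3.29,0.35,0.34,0.120,0.499,0.147,
[-3.83,0.33,0.58,0.137,0.572,0.163,
```

```bash
python3 -m creep '[[[-0.38,0.1,-0.11,0.018,0.071,0.024,0],[-0.8,0.19,-0.15,0.036,0.141,0.047,0],[-1.26,0.26,-0.14,0.053,0.212,0.07,0],[-1.74,0.31,-0.09,0.07,0.283,0.091,0],[-2.24,0.34,0.01,0.087,0.355,0.111,0],[-2.76,0.35,0.15,0.104,0.427,0.129,0]]]'
python3 - <<'E'
from plan import *
p,d=bot.read_camera('wrist');cv2.imwrite('pics/w6.png',p)
o=bot.get_obs();print(R.from_euler('z',-F[3]).apply(o['contact_force']).round(2),o['torque'].round(2))
rows([pose(-20,28,0.8,30,12)])
E
```

```text
t: 10.62
eef_pos: [0.4703, 0.383, 0.2668]
tool_rot: [0.173, 0.914, -0.342, 0.137]
contact_force: [-2.0, -3.3, -3.6]
gripper_width: 0.15
[-3.17 -3.18 -5.48] [ 0.28  0.89 -0.42]
[-0.73,0.22,-0.01,0.032,0.141,0.037,
```

View pics/w6.png

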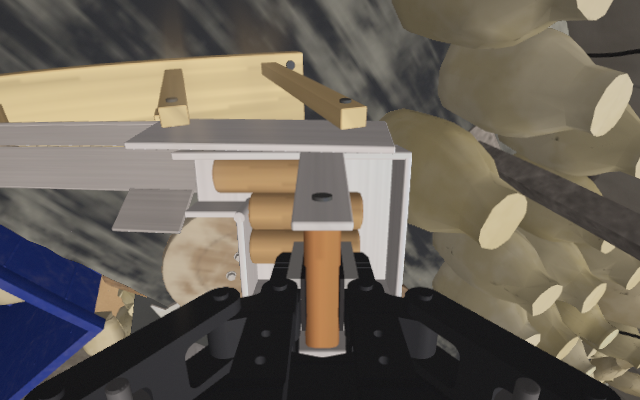

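```bash
python3 -m creep '[[[-0.36,0.11,0,0.016,0.07,0.018,0],[-0.73,0.22,0,0.032,0.141,0.037,0],[-0.73,0.22,0,0.032,0.141,0.037,0],[-0.73,0.22,0,0.032,0.141,0.037,0]]]'
python3 - <<'E'
from plan import *
p,d=bot.read_camera('wrist');cv2.imwrite('pics/w7.png',p)
o=bot.get_obs();print(R.from_euler('z',-F[3]).apply(o['contact_force']).round(2),o['torque'].round(2))
rows([pose(-20,28,0.8,30,12)])
E
```

```text
t: 11.18
eef_pos: [0.4646, 0.3854, 0.265]
tool_rot: [0.179, 0.898, -0.344, 0.208]
contact_force: [0.3, -0.9, -2.8]
gripper_width: 0.15
[ 0.67 -1.24 -2.93] [ 0.78  0.56 -0.01]
[-0.51,0.06,-0.06,0.000,0.005,-0.005,
```

View pics/w7.png

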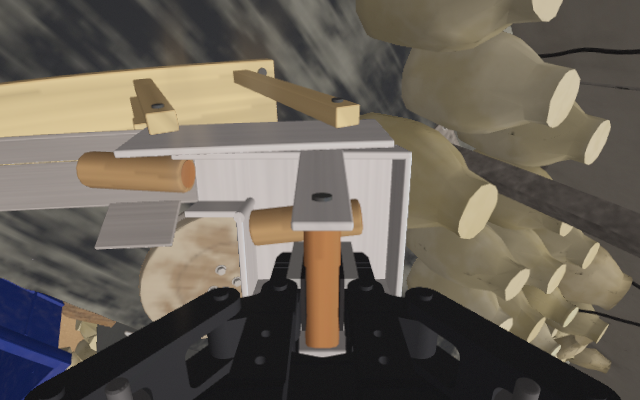

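```bash
python3 -m creep '[[[-0.4,0.05,-0.05,0,0,0,0],[-0.4,0.05,-0.05,0,0,0,0],[-0.4,0.05,-0.05,0,0,0,0]]]'
python3 - <<'E'
from plan import *
p,d=bot.read_camera('wrist');cv2.imwrite('pics/w8.png',p)
s,_=bot.read_camera('top');cv2.imwrite('pics/t8.png',cv2.resize(s[150:270,150:290],None,fx=5,fy=5,interpolation=cv2.INTER_CUBIC))
o=bot.get_obs();print(R.from_euler('z',-F[3]).apply(o['contact_force']).round(2),o['torque'].round(2))
E
```

```text
t: 11.6
eef_pos: [0.4611, 0.3875, 0.2632]
tool_rot: [0.179, 0.898, -0.344, 0.209]
contact_force: [0.7, -0.1, -3.2]
gripper_width: 0.152
[ 0.01 -0.17 -3.53] [0.78 0.5  0.  ]
```

View pics/w8.png

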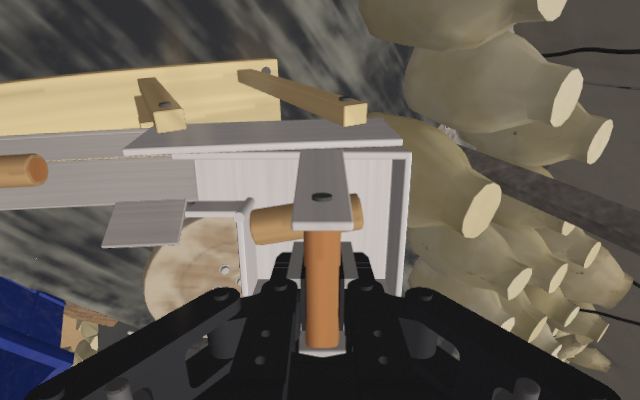

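View pics/t8.png

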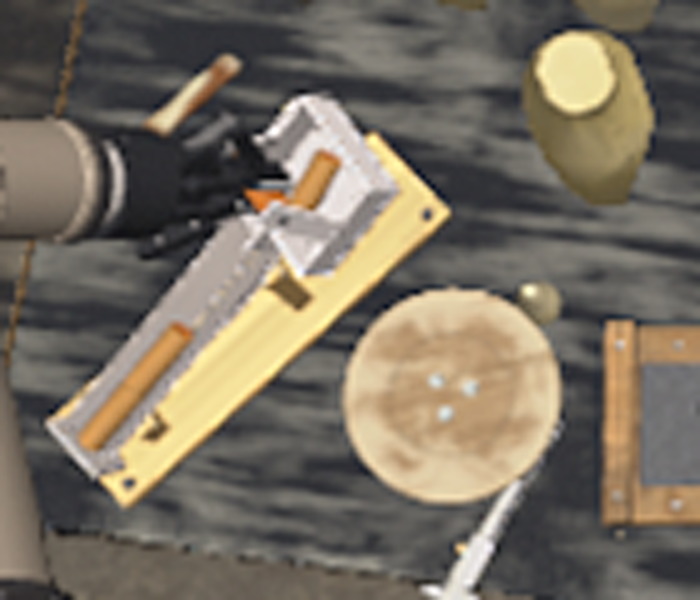

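```bash
python3 - <<'E'
from plan import *
N=8
rows([pose(-20+5*k/N,28+34*k/N,1.2,30-34*k/N,12+8*k/N) for k in range(1,N+1)])
E
```

```text
[0.57,-0.06,0.08,-0.017,-0.069,-0.020,
[1.11,-0.15,0.21,-0.035,-0.141,-0.037,
[1.62,-0.25,0.38,-0.052,-0.213,-0.056,
[2.08,-0.36,0.57,-0.070,-0.285,-0.076,
[2.49,-0.47,0.80,-0.087,-0.356,-0.097,
[2.86,-0.59,1.04,-0.104,-0.427,-0.119,
[3.18,-0.72,1.31,-0.120,-0.497,-0.143,
[3.45,-0.85,1.60,-0.137,-0.567,-0.167,
```

```bash
python3 -m creep '[[[0.57,-0.06,0.08,-0.017,-0.069,-0.02,0],[1.11,-0.15,0.21,-0.035,-0.141,-0.037,0],[1.62,-0.25,0.38,-0.052,-0.213,-0.056,0],[2.08,-0.36,0.57,-0.07,-0.285,-0.076,0],[2.49,-0.47,0.8,-0.087,-0.356,-0.097,0],[2.86,-0.59,1.04,-0.104,-0.427,-0.119,0],[3.18,-0.72,1.31,-0.12,-0.497,-0.143,0],[3.45,-0.85,1.6,-0.137,-0.567,-0.167,0],[3.45,-0.85,1.6,-0.137,-0.567,-0.167,0],[3.45,-0.85,1.6,-0.137,-0.567,-0.167,0]]]'
python3 - <<'E'
from plan import *
p,d=bot.read_camera('wrist');cv2.imwrite('pics/w9.png',p)
o=bot.get_obs();print(R.from_euler('z',-F[3]).apply(o['contact_force']).round(2),o['torque'].round(2))
rows([pose(-15,62,0,-4,20)])
E
```

```text
t: 12.95
eef_pos: [0.4939, 0.3676, 0.2651]
tool_rot: [0.153, 0.931, -0.318, -0.089]
contact_force: [-0.8, -0.6, -3.6]
gripper_width: 0.148
[ 0.76 -0.94 -3.12] [ 0.3  -0.35 -0.02]
[0.10,-0.10,-0.06,0.001,-0.002,0.000,
```

View pics/w9.png

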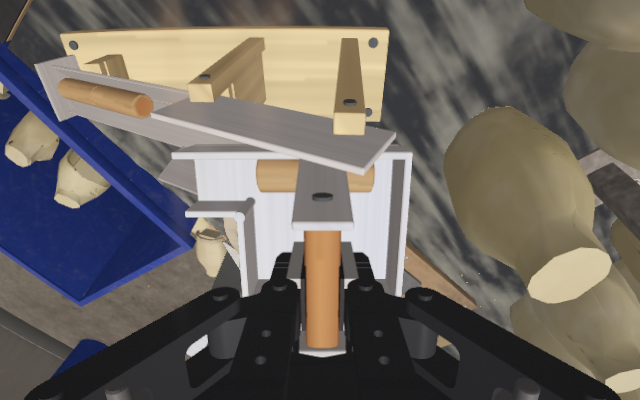

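```bash
python3 - <<'E'
from plan import *
N=8
rows([pose(-15-5*k/N,62-34*k/N,0.3,-4+34*k/N,20-8*k/N) for k in range(0,N+1)])
E
```

```text
[0.10,-0.08,-0.05,0.001,-0.002,0.000,
[-0.29,0.02,-0.13,0.018,0.068,0.025,
[-0.72,0.11,-0.16,0.036,0.139,0.049,
[-1.17,0.17,-0.16,0.053,0.209,0.071,
[-1.65,0.22,-0.10,0.070,0.281,0.092,
[-2.15,0.26,-0.01,0.087,0.352,0.112,
[-2.67,0.27,0.13,0.104,0.424,0.131,
[-3.21,0.27,0.32,0.120,0.497,0.148,
[-3.75,0.24,0.56,0.136,0.569,0.164,
```

```bash
python3 -m creep '[[[0.1,-0.08,-0.05,0,0,0,0],[-0.29,0.02,-0.13,0.018,0.068,0.025,0],[-0.72,0.11,-0.16,0.036,0.139,0.049,0],[-1.17,0.17,-0.16,0.053,0.209,0.071,0],[-1.65,0.22,-0.1,0.07,0.281,0.092,0],[-2.15,0.24,-0.01,0.087,0.352,0.112,0]]]'
python3 -m creep '[[[-0.52,0.11,-0.04,0.015,0.07,0.02,0],[-1.06,0.22,-0.02,0.03,0.14,0.04,0]]]'
python3 - <<'E'
from plan import *
o=bot.get_obs();print(R.from_euler('z',-F[3]).apply(o['contact_force']).round(2),o['torque'].round(2))
rows([pose(-20,28,0.3,30,12)])
E
```

```text
t: 13.75
eef_pos: [0.4753, 0.3798, 0.2679]
tool_rot: [0.17, 0.919, -0.341, 0.099]
contact_force: [-0.8, -0.2, -2.9]
gripper_width: 0.141
t: 14.0
eef_pos: [0.4658, 0.3849, 0.2654]
tool_rot: [0.177, 0.906, -0.345, 0.171]
contact_force: [0.1, -0.0, -2.8]
gripper_width: 0.148
[ 0.06  0.01 -2.77] [ 0.74  0.36 -0.01]
[-0.59,0.05,-0.04,0.020,0.076,0.012,
```

```bash
python3 -m creep '[[[-0.3,-0.12,-0.07,0.01,0.04,0.006,0]]]'
python3 - <<'E'
from plan import *
p,d=bot.read_camera('wrist');cv2.imwrite('pics/w10.png',p)
o=bot.get_obs();print(R.from_euler('z',-F[3]).apply(o['contact_force']).round(2),o['torque'].round(2))
rows([pose(-20,28,0,30,12)])
E
```

```text
t: 14.12
eef_pos: [0.4634, 0.3876, 0.2639]
tool_rot: [0.18, 0.902, -0.342, 0.191]
contact_force: [-1.9, -1.7, -3.6]
gripper_width: 0.148
[-1.18 -2.19 -3.69] [ 0.51  0.74 -0.3 ]
[-0.08,0.07,-0.05,0.014,0.035,0.010,
```

View pics/w10.png

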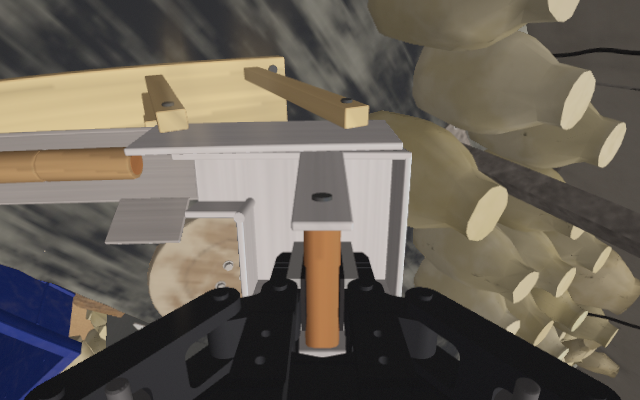

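```bash
python3 -m creep '[[[0,0,0,0,0,0,0],[0,0,0,0,0,0,0],[0,0,0,0,0,0,0]]]'
python3 - <<'E'
from plan import *
Rt=lambda y,p:R.from_euler('z',y)*R.from_euler('y',-np.radians(p))*R.from_euler('x',np.pi)
s,_=bot.read_camera('top');cv2.imwrite('pics/t11.png',cv2.resize(s[150:270,150:290],None,fx=5,fy=5,interpolation=cv2.INTER_CUBIC))
rows([pose(-18,40,20,27,8),pose(-15,60,40,15,4),pose(-10,80,60,3,0),pose(0,100,70,0,0),((.50,.22,.34),Rt(-.5,0)),((.50,.1,.35),Rt(-.25,0))])
E
```

```text
t: 14.55
eef_pos: [0.4659, 0.3855, 0.2647]
tool_rot: [0.18, 0.902, -0.344, 0.19]
contact_force: [-1.3, -2.1, -2.5]
gripper_width: 0.147
[0.11,2.37,-0.14,0.084,-0.014,-0.007,
[1.60,4.50,0.40,0.152,-0.221,-0.037,
[2.77,6.57,1.13,0.219,-0.431,-0.052,
[3.97,7.86,-0.06,0.218,-0.483,-0.058,
[15.03,10.66,1.79,0.259,-0.464,-0.224,
[22.12,19.23,6.40,0.317,-0.431,-0.468,
```

View pics/t11.png

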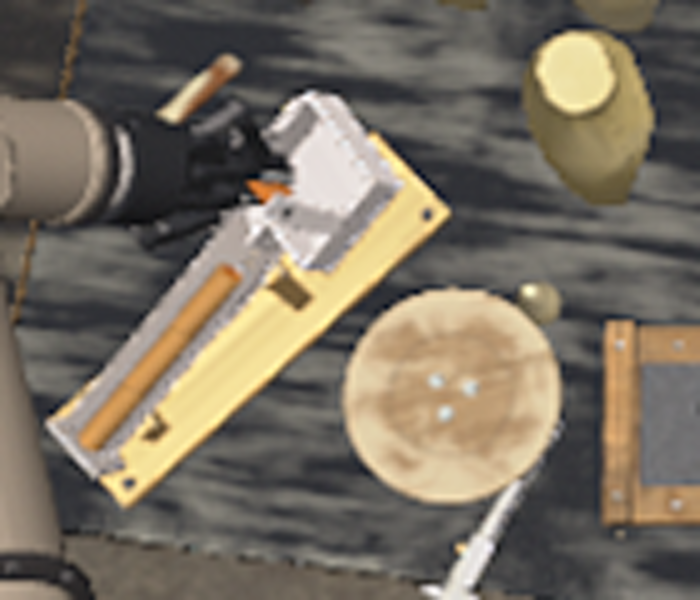

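All three dowels lie in line in the groove down to the stop (crop pixels 85,440 to 235,270), and the tray is empty. I'm backing off now.

```bash
python3 -m creep '[[[0,1.2,-0.1,0.04,-0.01,0,0],[0.1,2.4,-0.1,0.084,-0.014,-0.007,0],[0.8,3.4,0.1,0.12,-0.12,-0.02,0],[1.6,4.5,0.4,0.152,-0.221,-0.037,0],[2.2,5.5,0.7,0.19,-0.33,-0.045,0],[2.8,6.6,1.1,0.219,-0.431,-0.052,0],[4,7.9,0,0.218,-0.483,-0.058,0],[7.5,9,0.5,0.23,-0.48,-0.1,0],[11,10,1,0.245,-0.47,-0.16,0],[15,10.7,1.8,0.259,-0.464,-0.224,0]]]'
python3 - <<'E'
from plan import *
Rt=lambda y,p:R.from_euler('z',y)*R.from_euler('y',-np.radians(p))*R.from_euler('x',np.pi)
rows([((.50,.1,.35),Rt(-.25,0)),((.49,-.05,.35),Rt(-.1,0)),((.45,-.18,.26),Rt(0,0)),((.405,-.265,.14),Rt(0,0))])
E
```

```text
t: 15.85
eef_pos: [0.5005, 0.2196, 0.3408]
tool_rot: [-0.001, 0.969, -0.246, 0.001]
contact_force: [1.5, 1.0, -3.1]
gripper_width: 0.145
[5.66,10.54,-0.94,-0.003,-0.002,-0.246,
[11.92,24.20,-0.97,-0.002,-0.002,-0.396,
[14.58,37.56,8.00,-0.002,-0.002,-0.496,
[14.66,47.21,19.97,-0.002,-0.002,-0.496,
```

```bash
python3 -m creep '[[[2.5,5,-0.4,0,0,-0.1,0],[5.6,10.5,-0.9,0,0,-0.25,0],[8,15,-0.9,0,0,-0.3,0],[10,19.5,-0.9,0,0,-0.35,0],[12,24,-0.9,0,0,-0.4,0],[13,29,2,0,0,-0.45,0],[14,33,5,0,0,-0.496,0],[14.6,37.5,8,0,0,-0.496,0],[14.6,41,12,0,0,-0.496,0],[14.6,44,15.5,0,0,-0.496,0]]]'
python3 - <<'E'
from plan import *
rows([((.405,-.2695,.09),down(0)),((.405,-.2695,.065),down(0)),((.405,-.2695,.061),down(0))])
p,d=bot.read_camera('wrist');cv2.imwrite('pics/w12.png',p)
E
```

```text
t: 17.1
eef_pos: [0.4167, -0.2378, 0.1838]
tool_rot: [0.001, 1.0, -0.002, 0.001]
contact_force: [-0.2, 0.0, -3.7]
gripper_width: 0.144
[-1.18,3.16,9.38,0.002,-0.002,-0.004,
[-1.18,3.16,11.88,0.002,-0.002,-0.004,
[-1.18,3.16,12.28,0.002,-0.002,-0.004,
```

View pics/w12.png

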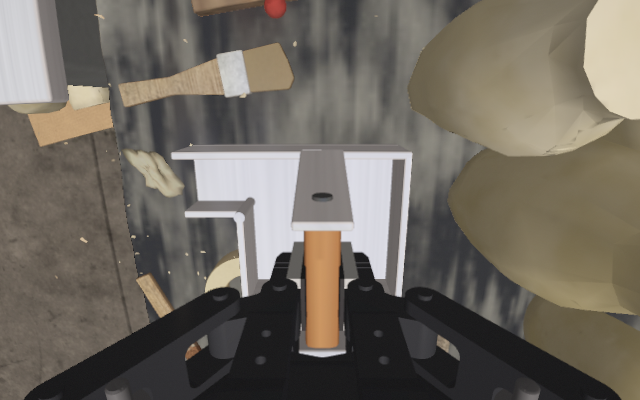

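```bash
python3 -m creep '[[[-0.3,1.2,3,0,0,0,0],[-0.3,2.3,6.5,0,0,-0.004,0],[-0.3,2.3,9.5,0,0,-0.004,0],[-0.3,2.3,11.2,0,0,-0.004,0],[-0.3,2.3,11.8,0,0,-0.004,0],[-0.3,2.3,12.1,0,0,-0.004,0],[-0.3,2.3,12.1,0,0,-0.004,0]]]'
```

```text
t: 18.02
eef_pos: [0.4148, -0.2585, 0.064]
tool_rot: [0.0, 1.0, 0.001, 0.001]
contact_force: [-0.6, 0.6, -2.9]
gripper_width: 0.146
```

```bash
python3 -m creep '[[[0,0,0.1,0,0,0,0],[0,0,0.2,0,0,0,0],[0,0,0.2,0,0,0,0]]]'
```

```text
t: 18.4
eef_pos: [0.4144, -0.2583, 0.0616]
tool_rot: [-0.0, 1.0, 0.001, 0.0]
contact_force: [0.5, 0.7, -1.2]
gripper_width: 0.144
```

```bash
python3 -m creep '[[[0,0,0.05,0,0,0,0],[0,0,0.05,0,0,0,0]]]'
python3 -m creep '[[[0,0,0,0,0,0,0.2],[0,0,0,0,0,0,0.3],[0,0,0,0,0,0,0.45],[0,0,0,0,0,0,0.45],[0,0,0,0,0,0,0.45]]]' 30
python3 -m creep '[[[0,0,-2,0,0,0,0.45],[0,0,-6,0,0,0,0.45],[0,0,-12,0,0,0,0.45],[0,3,-18,0,0,0,0.45],[0,-6,-22,0,0,0,0.45],[0,-6,-22,0,0,0,0.45]]]'
python3 - <<'E'
from plan import *
p,d=bot.read_camera('wrist');cv2.imwrite('pics/w13.png',p)
s,_=bot.read_camera('top');cv2.imwrite('pics/t13.png',cv2.resize(s[150:270,140:440],None,fx=2.6,fy=2.6,interpolation=cv2.INTER_CUBIC))
s,_=bot.read_camera('scene');cv2.imwrite('pics/s13.png',cv2.resize(s[110:330,180:400],None,fx=2.7,fy=2.7,interpolation=cv2.INTER_CUBIC))
o=bot.get_obs();print(o['t'],o['eef_pos'],o['contact_force'])
E
```

```text
t: 18.65
eef_pos: [0.4142, -0.2583, 0.0614]
tool_rot: [-0.0, 1.0, 0.001, 0.0]
contact_force: [-1.9, 1.5, 7.5]
gripper_width: 0.143
t: 19.27
eef_pos: [0.4141, -0.2583, 0.0609]
tool_rot: [-0.0, 1.0, 0.001, 0.0]
contact_force: [-0.2, 0.2, -1.1]
gripper_width: 0.451
t: 20.02
eef_pos: [0.4138, -0.1986, 0.2817]
tool_rot: [0.0, 1.0, -0.001, 0.0]
contact_force: [-0.5, 1.1, 0.8]
gripper_width: 0.451
20.175 [ 0.41540942 -0.19512497  0.28143143] [ 0.45370783 -0.95907048  0.01838831]
```

View pics/w13.png

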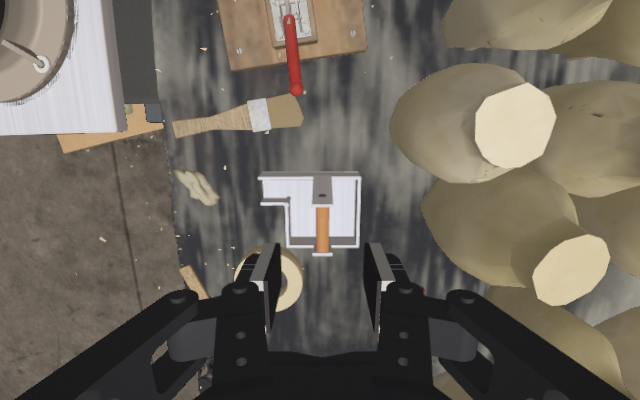

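View pics/t13.png

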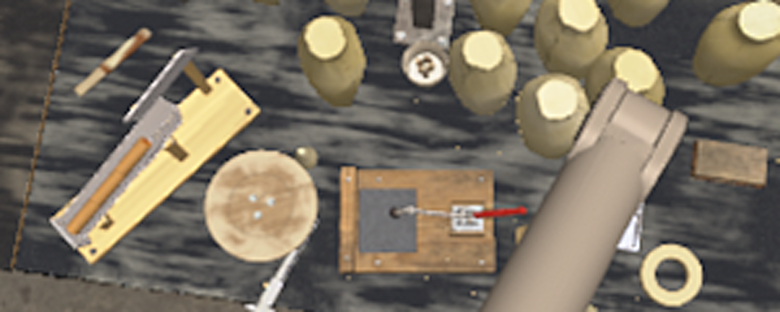

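View pics/s13.png

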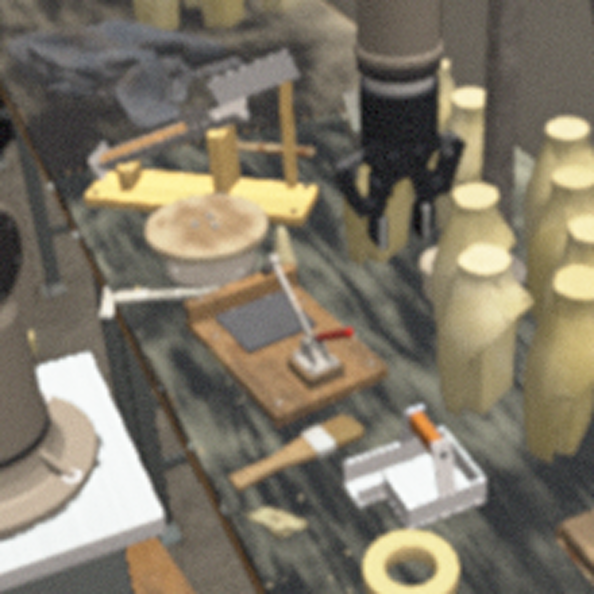

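```bash
python3 -c "
from station import bot
print(bot.hand_in())"
```

```text
the job is handed in; nothing more can be done
None
```

The job is done and handed in at about 20 s of the 69 s allowed. All three dowels lie end to end in the groove against the stop. The empty tray stands on the bench about 1 cm from where it started, and the gripper is clear of everything.

- **Tipping:** I carried the tray by its handle to the mouth of the groove and rested its spout-side wall on the guide rail. The first tip sent out two dowels one behind the other. The third had caught askew on the front wall, so I brought the spout up, rolled the tray about 20° to straighten it, and tipped again.
- **Last checks:** The top and scene pictures, taken after I let go, show a single line of dowels reaching down to the stop. The scene and wrist pictures show the empty tray standing flat. I judged that it was level by eye and by the contact on setting it down, and did not measure it separately.
- **Forces:** My readings showed at most about 6 N against the guide rail and about 8 N at the wrist.
- **Contact with the rail:** The wall was not pressed against it the whole time. After the first two dowels were out, the side force read close to 0 N. It was also close to 0 N during part of the second tip, and I pressed the tray back to about 2 N as the third dowel left.

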